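# Turn the drying plate in the sterilisation room

## Robot

A 7-joint arm with a two-finger parallel gripper is mounted at the origin on the work surface. World frame = base frame: x ahead of the robot, y to its left, z up, the work surface at z = 0. Lengths are in m, angles in degrees, forces in N, time in s.
With the tool pointing down it reaches from about 0.425 to 0.875 m from the base axis. Payload 4.7 kg.
Tool frame: the origin (TCP) lies midway between the tips of the shut fingers; the grasp point (between the pads) lies env.grip_point_offset behind it (env.grip_point_offset is the distance from the TCP to the grasp point, in m); x points along the fingers, y is the direction in which the jaws open and shut, and the axes are right-handed (so a half turn about x gives the same grasp; the last joint's range is limited). The gripper opens to 87 mm and grips with 3 to 60 N. Pads are 19 mm wide; open, the fingers measure 117 mm over their backs; the gripper's body (75 mm by 190 mm) begins 51 mm behind the grasp point.
Start: joints at [69.104, 18.392, -4.016, 83.108, 1.295, 78.541, -3.26], TCP at [0.24, -0.604, 0.223] pointing down, gripper open.
Joint ranges: [-163.93, 163.93], [-17.29, 119.83], [-79.2, 71.16], [3.27, 140.29], [-89.18, 269.18], [5.43, 117.66], [-154.24, 154.24]. Speed limits (degrees/s): [147.25, 147.25, 180, 180, 180, 180, 180].

## Interface

Orientations are given as [roll, pitch, yaw] about the fixed x, y, z axes, in that order (R = Rz(yaw) Ry(pitch) Rx(roll)).
In Python, from cell import readout, read_camera, camera_params, sign_off, spot_in, pinpoint, env gives the robot as it stands.
- The arm moves only by the shell command python3 -m pendant 'ROWS' [OPENING] [FORCE]. ROWS is a JSON object of lists of equal length, an entry for each row: "xyz": the shift along the world's x, y, z in m, a list of three; "turn": the turn about the world's z in rad. A call has 1 to 10 rows; each row shifts and turns the pose as measured when the row begins; what a row does not reach is not made up. A row lasts 1/8 s, in which the tool goes at most 62.5 mm and 10.7 degrees, less where a joint would pass 70% of its speed; a pose out of reach is approached as far as the arm can. A call is refused whole if a number of a shift passes 0.0625 or a number of a turn 0.188, either way. A call with a gripper value outside its range is refused whole. OPENING is the opening, from 0 (shut) to 1 (fully open), set as the call begins (- or left out, the last holds). The fingers move at their own pace and stop on an object; FORCE is the grip in N (left out, the last holds). Time passes only in rows, so rows that do not move let the fingers close. It gives the time, the measured TCP pose, the force and the opening at its end, in the units of the state.
- readout.get_obs(): the state, without advancing time (a new reading comes with each control period).
- read_camera(name): name is "scene" or "top"; returns the picture (420x560x3 uint8, red, green, blue); there is no depth.
- camera_params(name): a dict with "fx", "fy", "cx", "cy" (pixels), "k1" (the pictures are not rectified: a ray, as slopes to the right and down, at radius r is drawn at 1 + k1 r^2 times it, then the intrinsics apply), "rvec" (rotation vector, rad) and "tvec" (3), from world to camera coordinates, as OpenCV has them. Camera axes: x right, y down, z forward; pixel columns grow to the right and rows downward; lengths in m; the calibration is good to about 2 mm. A picture is of the moment at which its call begins. camera_params takes no time and is no camera call.
- sign_off(): hands the job in, once; it reports no verdict.
Trained networks look in the newest picture that a camera, given by its name, has taken for a name from the list of things; names that differ only in an ending like _2 or _b are one class to them, and where a whole thing is asked for, a point or a joint stands for the part that bears it (a point fixed in the world has none). Each returns a list of dicts, best first, with "score" (0 to 1); they miss things now and then, are a little off and sometimes report something else, mostly with a low value. They report only what shows in the picture. A call takes as long as a camera call. They do not tell look-alikes from the thing itself.
- spot_in(camera, name): "at" ([x, y, z] in m, in the coordinates of the camera as it stood for that picture, good to about 4 mm: the middle of the surface that is visible of it).
- pinpoint(camera, name): "at" ([x, y, z] in m, in the coordinates of the camera as it stood for that picture, good to about 4 mm: a listed point, or the origin of a listed thing).
The state is a dict: "time_s": time; "qpos": joint angles; "joint_velocities": joint speeds; "effort": joint torques, N m; "tool_pos": TCP position; "tool_rot": TCP orientation; "force": force on the tool from outside, world axes, zero at the start; "wrist_torque": the same for the moment, N m; "grip_width": finger opening in m.
Only numpy, scipy, OpenCV 4.12 (cv2) and the standard library are available. Lean on these libraries where they do the work, as an engineer would, in place of code of your own. Each camera call takes 0.05 s, during which the arm holds its last target.

## Task

Two mixing plates are drying in V-shaped cradles. Pick up the spatula and use it to flip the plate that lies blue face up over to the other side of its own cradle, so that it lies there white face up; the plates are clean, so touch them only with the spatula, and leave the plate that is already white face up alone. Then lay the spatula back on its yellow rest and let go.

Things in the scene. Friction and masses are not known exactly. Their poses are not given: they have to be found in the camera images.
- spatula_grip (a point): Spatula, 170 g. Point: where to grip its black bar handle (18 wide, 20 mm high), on the axis, half-way up. x runs to the blade, z up. Handle x = -80 to 50 mm, then a thin neck, then a flat steel blade x = 90 to 170, y = -25 to 25 mm, 2.5 mm thick, its underside level with the handle's (z = -10). Lies level on the rest, free beneath from x = -45 to 60 mm.
- rest_place (a point): Fixed yellow rest: 4 mm base, 60 mm wide, with two cross blocks 25 mm high at x = -75 to -45 and 60 to 100 mm. This point, 35 mm above the counter, is where the spatula's grip point is when it lies on the rest; x is the blade's direction, z up.
- plate: Plate to flip: aluminium, 100 x 100 x 6 mm, 140 g, one face blue, one white. Origin at its centre; z out of the blue face. At the start blue is up; it lies on the cradle's -y leaf (robot's right), its +y edge down in the valley, sloping up at 25 degrees to its -y edge; the upper 38 mm overhang the leaf, free beneath.
- cradle_valley (a point): Fixed steel cradle of the plate to flip: a V of two leaves 110 mm long (x), 62 mm up the slope, 4 mm thick, rising at 25 degrees to -y and +y. Point: bottom of the V, mid-length, 45 mm above the counter; x along the valley, away from the robot, z up. Lifted by its upper edge, the plate turns about its edge in the valley and past upright falls onto the other leaf.
- cradle_target (a point): Where the centre of the plate will be once it lies on the cradle's +y leaf with its edge in the valley (45 mm to the +y side of the valley and 24 mm above it); same axes as the cradle.
- other_plate: The plate to leave alone: same shape, white face up, in a second cradle like the first, on its -y leaf. Origin at its centre, z out of its white face.
Not all that is in view belongs to the job. Leave any pink look-alike of the plate alone. What is shaped like the part that bears cradle_valley but pink is not meant.

How it is judged (in metres and radians):
On the way:
1. the spatula lifts the blue plate up out of its slope, turning it towards upright (angle between plate's own z axis and vertical above 0.7 rad and contact force between spatula and plate above 0.03 N), for 0.02 s.
At the end, for the whole second after the job is handed in: The plate lies white face up on the +y leaf of its own cradle, its centre within 20 mm of the target and its blue face at least 143 degrees from straight up (155 when flat on the leaf); the spatula lies level on its rest, grip point within 25 mm and length within 15 degrees of the rest's (angle between plate's own z axis and vertical above 2.5 rad and distance between plate and cradle_target below 0.02 m and distance between spatula_grip and rest_place below 0.025 m and angle between the x axis of spatula_grip and the x axis of rest_place, either way round below 0.26 rad and angle between spatula_grip's own z axis and vertical below 0.2 rad); the robot touches nothing.
It fails at once if the fingers or the arm touch a plate (contact force between any of the fingers, the arm and plate above 0.3 N or contact force between any of the fingers, the arm and other_plate above 0.3 N).
It fails at once if the plate that is already white face up is moved by more than 15 mm (distance of other_plate from where it was at the start of the episode above 0.015 m).
It also fails if it takes over 48 s, if anything falls off the work surface, if the arm or the gripper's body presses on something with over 40 N, if the wrist force passes 120 N, or if a joint passes its speed limit or range.

## Working session

There is one attempt and no reset: what is moved stays moved. The work goes in short steps, Python scripts to look and compute and a shell command to move; the robot and the scene stay as the last step left them, time stands still between calls to the robot, and variables do not carry over. Pictures are saved under pics/ and viewed, and the job is handed in when it is done.

```bash
mkdir -p pics; ls; cat > h.py <<'E'
import numpy as np, cv2
from cell import readout, read_camera, camera_params, spot_in, pinpoint, env
from scipy.spatial.transform import Rotation as R
def c2w(cam,p):
    c=camera_params(cam); M=R.from_rotvec(c['rvec']).as_matrix()
    return M.T@(np.array(p)-np.array(c['tvec']))
def w2p(cam,p):
    c=camera_params(cam); M=R.from_rotvec(c['rvec']).as_matrix()
    q=M@np.array(p)+np.array(c['tvec']); s=q[:2]/q[2]; s=s*(1+c['k1']*(s@s))
    return np.array([c['fx']*s[0]+c['cx'],c['fy']*s[1]+c['cy']])
def p2w(cam,uv,z):
    c=camera_params(cam); M=R.from_rotvec(c['rvec']).as_matrix()
    d=np.array([(uv[0]-c['cx'])/c['fx'],(uv[1]-c['cy'])/c['fy']]); s=d.copy()
    for _ in range(20): s=d/(1+c['k1']*(s@s))
    r=M.T@np.array([s[0],s[1],1]); o=-M.T@np.array(c['tvec'])
    return o+r*(z-o[2])/r[2]
def save(cam,name,crop=None,k=1):
    im=read_camera(cam)[:,:,::-1]
    if crop: im=im[crop[1]:crop[3],crop[0]:crop[2]]
    if k!=1: im=cv2.resize(im,None,fx=k,fy=k,interpolation=cv2.INTER_CUBIC)
    cv2.imwrite('pics/'+name,im)
E
python3 - <<'E'
from h import *
for cam in ('scene','top'):
    save(cam,cam+'0.png')
    for n in ('spatula_grip','rest_place','plate','cradle_valley','cradle_target','other_plate'):
        for d in pinpoint(cam,n)[:4]:
            w=c2w(cam,d['at']); print(cam,n,round(d['score'],2),w.round(3),w2p(cam,w).round(0))
o=readout.get_obs(); print(o['time_s'],o['tool_pos'],o['tool_rot'],env.grip_point_offset,o['force'])
E
```

```text
pics
scene spatula_grip 0.98 [ 0.452 -0.32   0.033] [153. 190.]
scene spatula_grip 0.72 [0.593 0.222 0.07 ] [419. 258.]
scene rest_place 0.73 [ 0.452 -0.317  0.032] [154. 191.]
scene plate 0.93 [0.404 0.055 0.003] [326. 191.]
scene plate 0.74 [ 0.402 -0.123  0.004] [247. 185.]
scene plate 0.7 [ 0.583 -0.077  0.07 ] [257. 244.]
scene cradle_valley 0.79 [0.347 0.291 0.043] [434. 166.]
scene cradle_valley 0.6 [ 0.569 -0.031  0.049] [282. 244.]
scene cradle_valley 0.41 [ 0.455 -0.315  0.034] [154. 192.]
scene cradle_target 0.76 [0.352 0.331 0.067] [456. 161.]
scene cradle_target 0.62 [0.566 0.012 0.071] [305. 239.]
scene cradle_target 0.25 [ 0.457 -0.317  0.034] [153. 192.]
scene other_plate 0.84 [0.594 0.222 0.071] [419. 259.]
top spatula_grip 0.72 [ 0.455 -0.313  0.036] [411. 236.]
top rest_place 0.6 [ 0.451 -0.316  0.037] [412. 237.]
top plate 0.95 [0.403 0.053 0.003] [261. 244.]
top plate 0.7 [ 0.579 -0.075  0.066] [320. 174.]
top plate 0.6 [ 0.401 -0.122  0.004] [331. 251.]
top cradle_valley 0.79 [0.346 0.291 0.044] [160. 255.]
top cradle_valley 0.67 [ 0.572 -0.03   0.045] [301. 177.]
top cradle_target 0.96 [0.347 0.33  0.067] [142. 251.]
top cradle_target 0.81 [0.567 0.014 0.064] [283. 175.]
top other_plate 0.93 [0.594 0.218 0.071] [202. 156.]
0.7 [ 0.24032032 -0.60395546  0.22261187] [ 61.07486557  89.99308798 -97.22479102] 0.0187 [-0.23262107 -0.01095111 -0.13387937]
```

View pics/scene0.png

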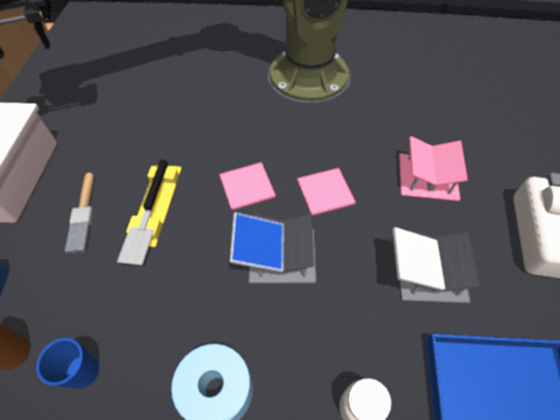

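View pics/top0.png

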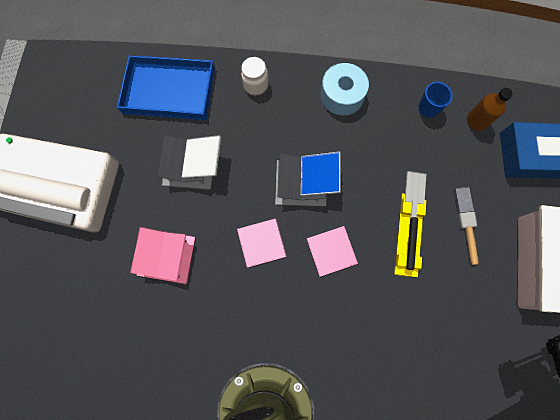

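The plate to flip is the blue one (scene 258,242; top 321,173). The others don't fit: the white plate (scene 418,259) is to be left alone, and there are pink sheets (247,185; 326,191) and a pink cradle (433,166). The spatula is the black-handled one on the yellow rest (scene 150,205), not the orange-handled one. I'll confirm in crops and measure the yaw.

```bash
python3 - <<'E'
from h import *
a=read_camera('scene')[:,:,::-1]; b=read_camera('top')[:,:,::-1]
f=lambda i,x,y,w,h:cv2.resize(i[y:y+h,x:x+w],(400,300),interpolation=cv2.INTER_CUBIC)
out=np.vstack([np.hstack([f(a,100,150,140,120) if 0 else f(a,80,150,160,120),f(a,210,190,120,90)]),
 np.hstack([f(b,350,160,160,120),f(b,250,130,120,90)])])
cv2.imwrite('pics/crop1.png',out)
E
```

```text
(no output)
```

View pics/crop1.png

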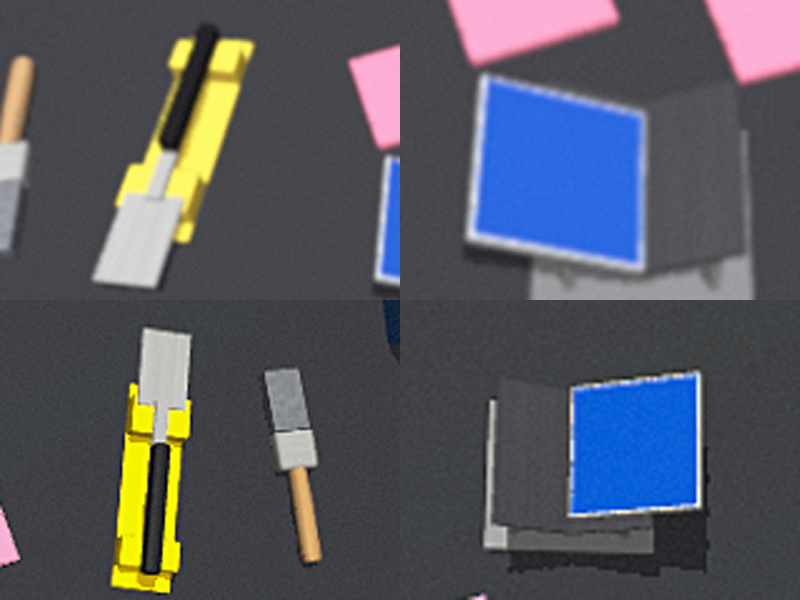

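```bash
python3 - <<'E'
from h import *
P=lambda c,u,v,z:p2w(c,(u,v),z)[:2]
for c,h,t in (('scene',(80+207/2.5,150+28/2.5),(80+130/2.5,150+285/2.5)),('top',(350+150/2.5,160+272/2.5),(350+167/2.5,160+31/2.5))):
    a=P(c,*h,.045);b=P(c,*t,.0275);d=b-a;print(c,a.round(4),b.round(4),np.linalg.norm(d),np.degrees(np.arctan2(d[1],d[0])), (a+d*80/250).round(4))
def pl(c,near_v,far_v,near_u,far_u):
    nv,fv=P(c,*near_v,.0504),P(c,*far_v,.0504); nu,fu=P(c,*near_u,.0927),P(c,*far_u,.0927)
    for a,b in((nv,fv),(nu,fu)):
        d=b-a;print(c,a.round(4),b.round(4),np.linalg.norm(d).round(4),np.degrees(np.arctan2(d[1],d[0])).round(1))
t=lambda x,y:(250+x/3.333,130+(y-300)/3.333); s=lambda x,y:(210+(x-400)/3.333,190+y/3.333)
pl('top',t(569,517),t(570,387),t(702,508),t(702,371))
pl('scene',s(648,110),s(644,272),s(482,74),s(467,242))
for c in('top','scene'):
  for _ in range(2):
    read_camera(c)
    for n in('spatula_grip','cradle_valley','plate'):
      for d in pinpoint(c,n):
        w=c2w(c,d['at'])
        if d['score']>.5: print(c,n,w.round(4))
E
```

```text
scene [ 0.3795 -0.312 ] [ 0.623  -0.3176] 0.2435531007205774 -1.3032668536805903 [ 0.4574 -0.3138]
top [ 0.3725 -0.3122] [ 0.6211 -0.3249] 0.24897674516064275 -2.9320163600135243 [ 0.452  -0.3162]
top [ 0.5559 -0.3297] [ 0.6579 -0.3277] 0.102 1.1
top [ 0.5614 -0.4147] [ 0.666  -0.4144] 0.1046 0.2
scene [ 0.5233 -0.0292] [ 0.6272 -0.0235] 0.104 3.1
scene [ 0.5316 -0.1225] [ 0.6356 -0.1154] 0.1042 3.9
top spatula_grip [ 0.4497 -0.3166  0.0328]
top cradle_valley [ 0.5723 -0.032   0.0462]
top cradle_valley [0.348  0.2884 0.0429]
top plate [ 0.578  -0.0767  0.0683]
top plate [ 0.4038 -0.1271  0.0053]
top spatula_grip [ 0.4506 -0.3171  0.0363]
top cradle_valley [ 0.5672 -0.0316  0.0481]
top cradle_valley [0.3472 0.2887 0.0434]
top plate [ 0.4023 -0.1248  0.0052]
top plate [4.039e-01 5.600e-02 4.000e-04]
top plate [ 0.5807 -0.077   0.0688]
scene spatula_grip [ 0.4503 -0.3196  0.033 ]
scene cradle_valley [0.3472 0.2896 0.0467]
scene cradle_valley [ 0.5689 -0.0339  0.0482]
scene plate [ 0.5838 -0.0782  0.0713]
scene plate [0.4051 0.0542 0.0024]
scene plate [ 0.4026 -0.1263  0.0078]
scene spatula_grip [ 0.4513 -0.3185  0.0341]
scene cradle_valley [0.5639 0.012  0.0699]
scene cradle_valley [ 0.5713 -0.0331  0.0457]
scene cradle_valley [0.3483 0.2881 0.0444]
scene plate [ 0.5807 -0.0776  0.0713]
scene plate [ 0.4016 -0.124   0.0054]
scene plate [0.4042 0.0568 0.0026]
```

```bash
python3 - <<'E'
from h import *
o=readout.get_obs(); M=R.from_euler('xyz',o['tool_rot'],degrees=True).as_matrix(); print(M.round(3)); 
y=M[:,1]; a=np.degrees(np.arctan2(y[1],y[0])); print('jaw yaw',a, 'turn to 87.5:', [((87.5-a+90)%180-90)], o['qpos'])
E
```

```text
[[-0.     0.37  -0.929]
 [-0.    -0.929 -0.37 ]
 [-1.     0.     0.   ]]
jaw yaw -68.29789377904935 turn to 87.5: [np.float64(-24.202106220950668)] [69.10557208 18.39182127 -4.01536387 83.10767561  1.2949833  78.54099962
 -3.26041888]
```

```bash
python3 -m pendant '{"xyz":[[0.012,0.037,0],[0.012,0.037,0],[0.012,0.037,0],[0.012,0.037,0],[0.012,0.037,0],[0.030,0.0205,0],[0.030,0.0205,0],[0.030,0.0205,0],[0.030,0.0205,0],[0.030,0.0205,0]],"turn":[-0.042,-0.042,-0.042,-0.042,-0.042,-0.042,-0.042,-0.042,-0.042,-0.042]}' 1 40
```

```text
time_s: 2.85
tool_pos: [0.4525, -0.3097, 0.2239]
tool_rot: [100.3, 89.7, -83.3]
force: [0.7, -0.9, 0.1]
grip_width: 0.0873
```

```bash
python3 -m pendant '{"xyz":[[-0.001,-0.007,-0.03],[0,0,-0.04],[0,0,-0.04],[0,0,-0.03],[0,0,0]],"turn":[0.019,0,0,0,0]}' 
python3 - <<'E'
from h import *
save('scene','s2.png',(80,120,240,240),5)
o=readout.get_obs();print(o['tool_pos'],o['tool_rot'])
t=o['tool_pos']; print(w2p('scene',t))
E
```

```text
time_s: 3.48
tool_pos: [0.4557, -0.3134, 0.0819]
tool_rot: [134.3, 89.5, -47.8]
force: [0.7, 0.2, 0.5]
grip_width: 0.0869
[ 0.456816   -0.31416087  0.08357795] [137.6622523   89.36768577 -44.39161957]
[147.53584123 178.15513199]
```

View pics/s2.png

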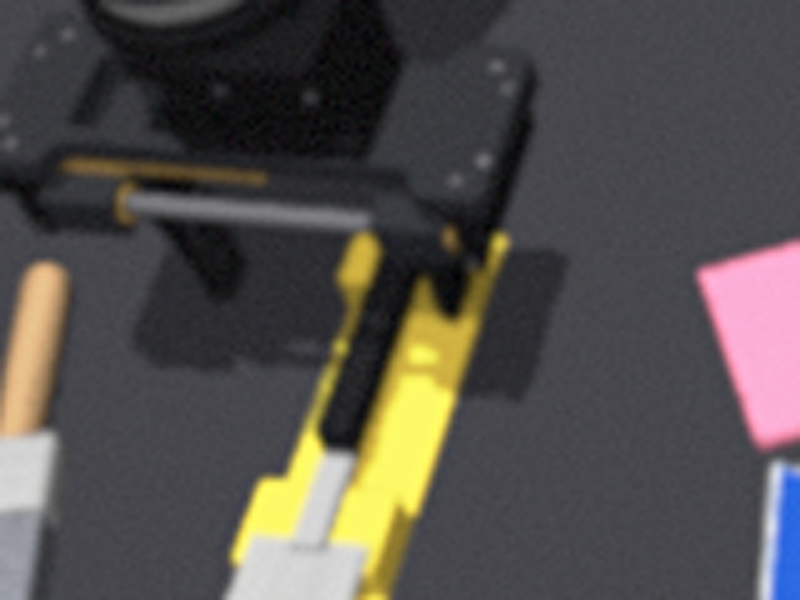

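The fingers straddle the black handle (scene px ~150,178). Now going down.

```bash
python3 -m pendant '{"xyz":[[-0.005,-0.0025,0],[0,0,-0.03],[0,0,-0.02],[0,0,-0.01],[0,0,-0.004],[0,0,0]],"turn":[0,0,0,0,0,0]}' 
```

```text
time_s: 4.28
tool_pos: [0.4564, -0.3226, 0.028]
tool_rot: [139.5, 88.4, -42.6]
force: [-0.4, -0.1, 0.5]
grip_width: 0.0873
```

```bash
python3 -m pendant '{"xyz":[[-0.004,0.004,-0.008],[0,0,0]],"turn":[0,0]}'; python3 - <<'E'
from h import *
for i in range(4):
    o=readout.get_obs();print(o['tool_pos'],o['tool_rot']); read_camera('top')
E
```

```text
time_s: 4.53
tool_pos: [0.4527, -0.3187, 0.0206]
tool_rot: [139.7, 88.3, -42.4]
force: [0.0, 0.8, -0.1]
grip_width: 0.087
[ 0.4526838  -0.318667    0.02060558] [139.73217579  88.29707854 -42.43203597]
[ 0.45337025 -0.31918504  0.02115375] [140.13121305  88.21267942 -42.03824334]
[ 0.45361833 -0.31943059  0.0213626 ] [140.26007691  88.18300668 -41.91633635]
[ 0.45371324 -0.31952246  0.02143758] [140.3239316   88.17753457 -41.85842148]
```

```bash
python3 -m pendant '{"xyz":[[-0.002,0.002,-0.005],[0,0,0]],"turn":[0,0]}' && python3 -m pendant '{"xyz":[[0,0,0],[0,0,0],[0,0,0],[0,0,0],[0,0,0],[0,0,0]],"turn":[0,0,0,0,0,0]}' 0 50
```

```text
time_s: 4.97
tool_pos: [0.4516, -0.3174, 0.0162]
tool_rot: [140.3, 88.2, -41.8]
force: [0.4, -0.8, 0.1]
grip_width: 0.087
time_s: 5.72
tool_pos: [0.4519, -0.3176, 0.0163]
tool_rot: [140.5, 88.2, -41.7]
force: [0.0, -0.5, -0.6]
grip_width: 0.0352
```

```bash
python3 -m pendant '{"xyz":[[0,0,0],[0,0,0],[0,0,0],[0,0,0],[0,0,0],[0,0,0]],"turn":[0,0,0,0,0,0]}' 0 55
```

```text
time_s: 6.48
tool_pos: [0.4519, -0.3176, 0.0164]
tool_rot: [140.4, 88.1, -41.8]
force: [-0.2, -0.5, 1.2]
grip_width: 0.0173
```

```bash
python3 -m pendant '{"xyz":[[0,0,0.01],[0,0,0.02],[0,0,0.03],[0,0,0.03],[0,0,0.03],[0,0,0]],"turn":[0,0,0,0,0,0]}'
python3 - <<'E'
from h import *
save('scene','s3.png',(60,120,260,270),4)
for c in('scene','top'):
  read_camera(c)
  for d in pinpoint(c,'spatula_grip')[:2]: print(c,d['score'],c2w(c,d['at']).round(4))
o=readout.get_obs();print(o['tool_pos'],o['tool_rot'],o['force'],o['wrist_torque'])
E
```

```text
time_s: 7.22
tool_pos: [0.45, -0.3162, 0.1408]
tool_rot: [139.7, 88.3, -42.5]
force: [1.3, -0.6, -2.3]
grip_width: 0.0177
scene 0.6 [ 0.45   -0.3145  0.1563]
[ 0.44746656 -0.31458104  0.13621378] [137.77174206  88.81127885 -44.38155046] [ 0.93840748  0.28723969 -2.38591316] [ 0.06727007  0.06892516 -0.00817188]
```

View pics/s3.png

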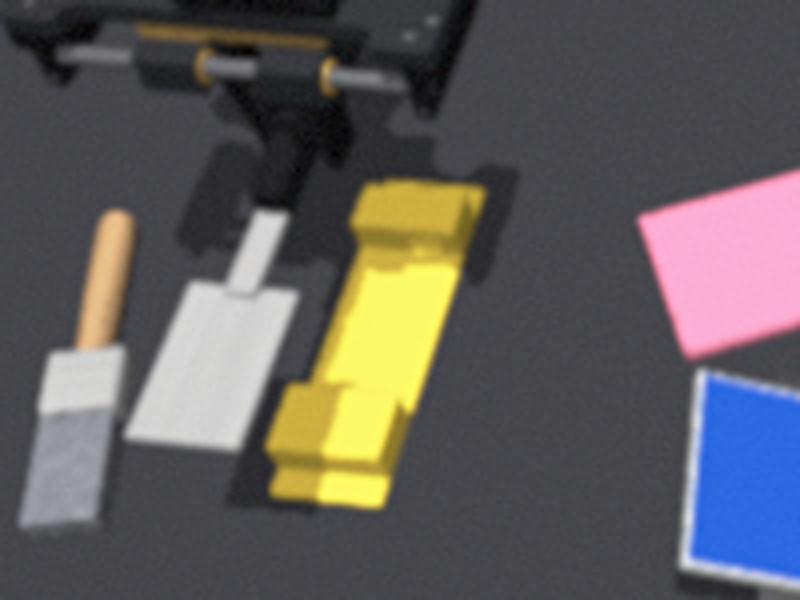

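```bash
python3 - <<'E'
from h import *
g=np.array([.4475,-.3146,.1362+.0187]); a=np.radians(-2.2)
for z in (-.0075,-.02): print(w2p('scene',g+[.17*np.cos(a),.17*np.sin(a),z]))
E
python3 -m pendant '{"xyz":[[0,0,0.01],[0,0,0],[0,0,0],[0,0,0],[0,0,0],[0,0,0],[0,0,0],[0,0,0],[0,0,0],[0,0,0]],"turn":[0.16,0.17,0.17,0.17,0.17,0.17,0.17,0.17,0.17,0.15]}'
```

```text
[107.29505461 230.52622961]
[110.09255185 234.15864943]
time_s: 8.72
tool_pos: [0.4412, -0.3101, 0.1328]
tool_rot: [-160.6, 89.0, 116.2]
force: [-0.3, -0.1, -2.2]
grip_width: 0.0172
```

```bash
python3 -m pendant '{"xyz":[[0.03,-0.005,0],[0.03,-0.005,0],[0.03,-0.005,0],[0.03,-0.005,0],[0.025,-0.002,0],[0,0,0],[0,0,0]],"turn":[-0.03,-0.027,0,0,0,0,0]}'
python3 - <<'E'
from h import *
for i in range(2):
    o=readout.get_obs();print(o['tool_pos'],o['tool_rot']); read_camera('top')
E
```

```text
time_s: 9.6
tool_pos: [0.5848, -0.3313, 0.1218]
tool_rot: [-143.6, 88.2, 129.8]
force: [-0.3, -0.7, -2.6]
grip_width: 0.0176
[ 0.58483878 -0.33129734  0.12184827] [-143.56953522   88.17188467  129.77593417]
[ 0.58480451 -0.33114605  0.12188232] [-143.94840024   88.17387433  129.39515915]
```

```bash
python3 -m pendant '{"xyz":[[0.003,0,-0.02],[0,0,-0.02],[0,0,-0.015],[0,0,0],[0,0,0]],"turn":[0,0,0,0,0]}'
cat >> h.py <<'E'
def tip():
    o=readout.get_obs(); M=R.from_euler('xyz',o['tool_rot'],degrees=True).as_matrix(); t=np.array(o['tool_pos'])
    g=t-.0187*M[:,0]; ref=M[:,2].copy()
    # spatula x along +-tool z
    s=1 if SGN>0 else -1
    bx=s*ref; bz=-M[:,0]
    p=g+.17*bx-.0075*bz
    V=np.array([.570,-.0322,.045]); a=np.radians(3.5); ey=np.array([-np.sin(a),np.cos(a),0]); ex=np.array([np.cos(a),np.sin(a),0])
    d=p-V
    print('t',o['time_s'],'grip',g.round(4),'bx',bx.round(3),'bz',bz.round(3),'tip world',p.round(4),'rel x,y,z mm',(np.array([d@ex,d@ey,d[2]])*1000).round(1),'F',np.round(o['force'],2))
    return p
SGN=1
E
python3 - <<'E'
import h; from h import *
tip()
save('scene','s4.png',(160,170,340,305),4)
E
```

```text
time_s: 10.32
tool_pos: [0.5853, -0.3317, 0.0623]
tool_rot: [-140.6, 88.1, 132.6]
force: [-0.4, 0.9, -1.6]
grip_width: 0.0175
t 10.325 grip [ 0.5857 -0.3321  0.081 ] bx [ 0.056 -0.998 -0.026] bz [ 0.023 -0.025  0.999] tip world [ 0.5951 -0.5016  0.0691] rel x,y,z mm [  -3.6 -470.1   24.1] F [-0.43  0.92 -1.65]
```

View pics/s4.png

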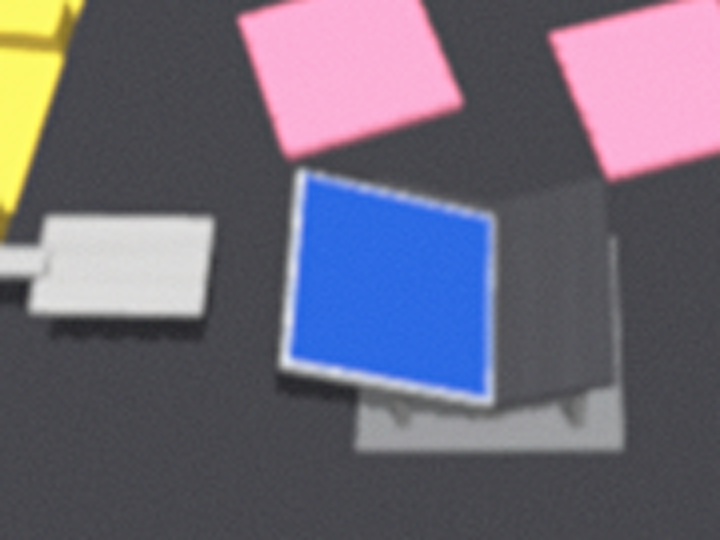

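```bash
sed -i 's/^SGN=1/SGN=-1/' h.py; python3 - <<'E'
from h import *
M=R.from_euler('xyz',[140.4,88.1,-41.8],degrees=True).as_matrix(); print((M[:,2]).round(3),M[:,0].round(3))
p=tip()
save('top','t4.png',(270,130,450,265),4)
for z in(.07,.075,.08):
  q=p.copy();q[2]=z;print(z,w2p('scene',q),w2p('top',q))
E
```

```text
[-0.999  0.038 -0.026] [ 0.025 -0.022 -0.999]
t 10.375 grip [ 0.5855 -0.3321  0.0809] bx [-0.056  0.998  0.026] bz [ 0.023 -0.025  0.999] tip world [ 0.5758 -0.1623  0.0778] rel x,y,z mm [  -2.1 -130.2   32.8] F [ 0.09  0.12 -2.11]
0.07 [211.6792835  237.21592541] [355.8431959  178.38672502]
0.075 [211.2434893  235.92395283] [356.18751424 177.82424671]
0.08 [210.80275434 234.61703947] [356.53515848 177.25627551]
```

View pics/t4.png

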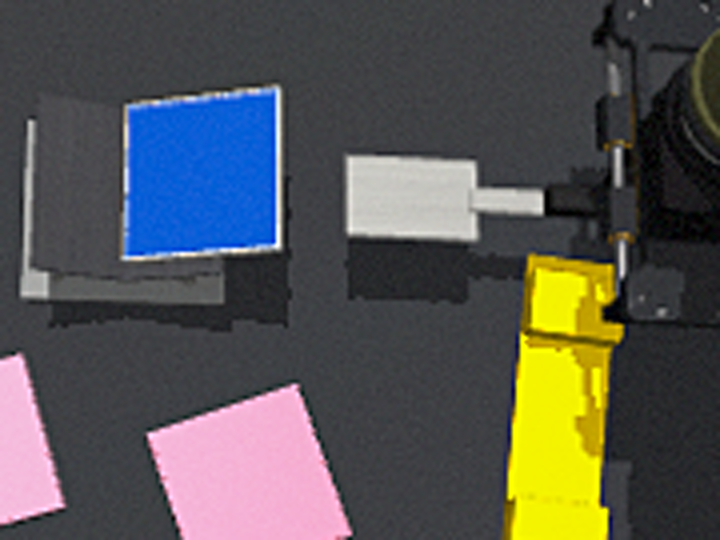

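```bash
python3 -m pendant '{"xyz":[[0,0.014,-0.002],[0,0.014,0],[-0.001,0.014,0],[-0.001,0.013,0],[0,0,0],[0,0,0]],"turn":[0,0,0,0,0,0]}'
python3 - <<'E'
from h import *
tip()
save('scene','s5.png',(160,170,340,305),4)
E
```

```text
time_s: 11.18
tool_pos: [0.5845, -0.2712, 0.0626]
tool_rot: [-143.3, 88.3, 130.1]
force: [-0.3, 0.2, -1.5]
grip_width: 0.0175
t 11.175 grip [ 0.5849 -0.2716  0.0813] bx [-0.059  0.998  0.024] bz [ 0.019 -0.023  1.   ] tip world [ 0.5747 -0.1018  0.0779] rel x,y,z mm [  0.4 -69.7  32.9] F [-0.33  0.19 -1.5 ]
```

View pics/s5.png

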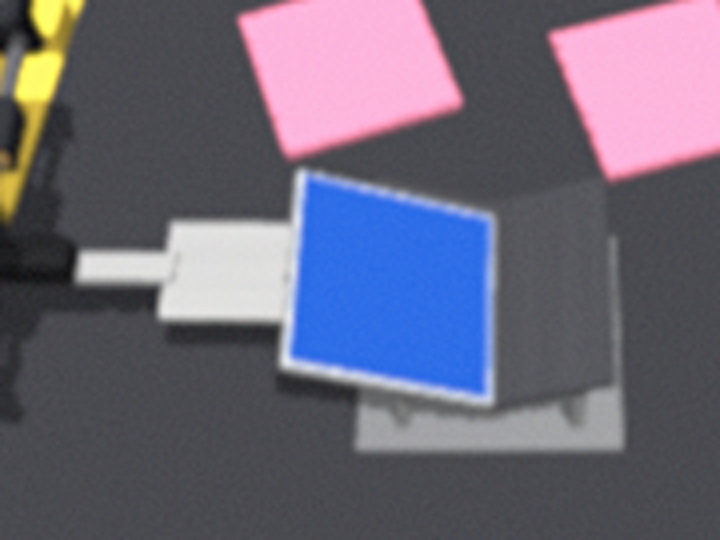

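```bash
python3 -m pendant '{"xyz":[[0,0,0.004],[0,0.0034,0.006],[-0.0005,0.0034,0.006],[0,0.0043,0.0053],[-0.0005,0.0044,0.0053],[-0.0005,0.0052,0.0045],[-0.0005,0.0052,0.0043],[0,0,0]],"turn":[0,0,0,0,0,0,0,0]}'
python3 - <<'E'
from h import *
tip()
save('scene','s6.png',(160,170,340,305),4)
E
```

```text
time_s: 12.22
tool_pos: [0.5824, -0.245, 0.1009]
tool_rot: [-143.2, 88.3, 130.1]
force: [-0.3, -0.4, -1.7]
grip_width: 0.0174
t 12.225 grip [ 0.5828 -0.2454  0.1196] bx [-0.057  0.998  0.023] bz [ 0.019 -0.022  1.   ] tip world [ 0.5728 -0.0755  0.116 ] rel x,y,z mm [  0.2 -43.4  71. ] F [-0.27 -0.43 -1.71]
```

View pics/s6.png

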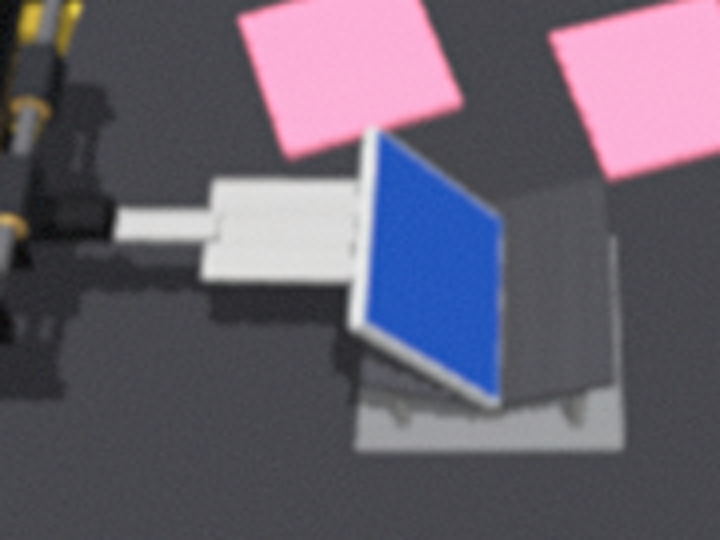

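The plate is at about 55° with the blade beneath it (scene ~250,225). Continuing the arc.

```bash
python3 -m pendant '{"xyz":[[0,0.0052,0.0025],[-0.0005,0.0052,0.0025],[-0.0005,0.0063,0.0024],[-0.0005,0.0063,0.0023],[0,0.006,0.0012],[0,0,0]],"turn":[0,0,0,0,0,0]}'
python3 - <<'E'
from h import *
tip()
save('scene','s7.png',(160,170,340,305),4)
E
```

```text
time_s: 13.02
tool_pos: [0.5805, -0.2138, 0.1121]
tool_rot: [-142.9, 88.3, 130.4]
force: [0.2, 0.1, -1.7]
grip_width: 0.0176
t 13.025 grip [ 0.5808 -0.2143  0.1307] bx [-0.057  0.998  0.024] bz [ 0.019 -0.023  1.   ] tip world [ 0.571  -0.0444  0.1273] rel x,y,z mm [  0.2 -12.3  82.3] F [ 0.16  0.11 -1.7 ]
```

View pics/s7.png

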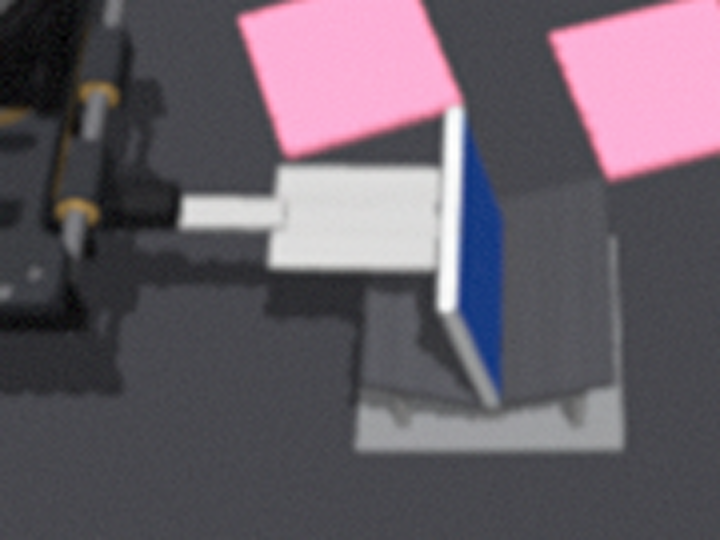

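```bash
python3 -m pendant '{"xyz":[[0,0.004,0],[-0.0005,0.004,0],[0,0.004,0],[-0.0005,0.003,0],[0,0.003,0],[0,0,0]],"turn":[0,0,0,0,0,0]}'
python3 - <<'E'
from h import *
tip()
save('scene','s8.png',(160,170,340,305),4)
E
```

```text
time_s: 13.82
tool_pos: [0.579, -0.1952, 0.1116]
tool_rot: [-142.0, 88.2, 131.2]
force: [-0.2, -0.4, -1.5]
grip_width: 0.0178
t 13.825 grip [ 0.5794 -0.1956  0.1303] bx [-0.056  0.998  0.024] bz [ 0.02  -0.023  1.   ] tip world [ 0.5697 -0.0258  0.1269] rel x,y,z mm [ 0.1  6.4 81.9] F [-0.16 -0.37 -1.52]
```

View pics/s8.png

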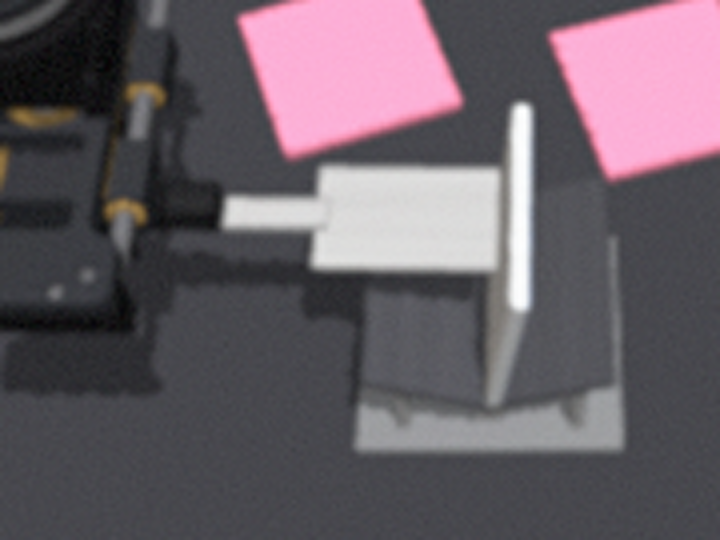

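```bash
python3 -m pendant '{"xyz":[[0,0.004,0],[0,0.003,0],[0,0,0],[0,0,0],[0,0,0]],"turn":[0,0,0,0,0]}'
python3 - <<'E'
from h import *
tip()
save('scene','s9.png',(160,170,340,305),4)
E
```

```text
time_s: 14.5
tool_pos: [0.579, -0.1884, 0.1116]
tool_rot: [-141.6, 88.3, 131.6]
force: [-0.2, 0.7, -1.1]
grip_width: 0.0173
t 14.5 grip [ 0.5793 -0.1888  0.1303] bx [-0.055  0.998  0.024] bz [ 0.02  -0.023  1.   ] tip world [ 0.5698 -0.0189  0.1268] rel x,y,z mm [ 0.6 13.3 81.8] F [-0.25  0.67 -1.14]
```

View pics/s9.png

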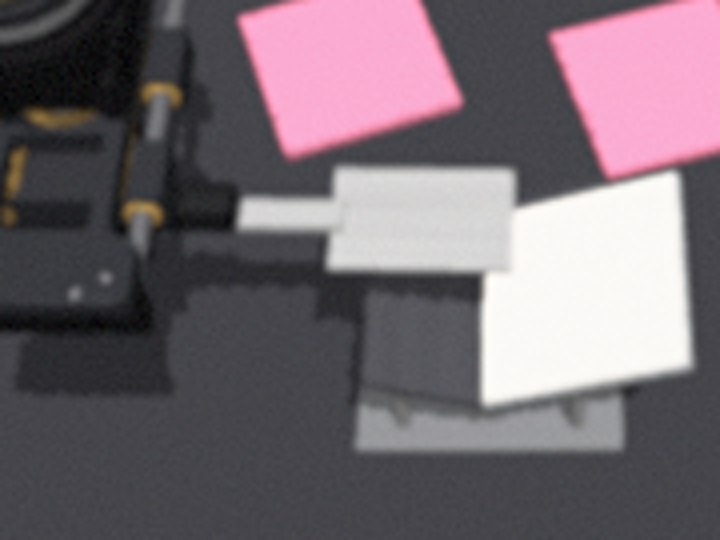

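The plate has flipped and lies white face up on the +y leaf (scene ~307,242). Now retreating.

```bash
python3 -m pendant '{"xyz":[[0,-0.015,0.01],[0,-0.03,0.01],[0,-0.03,0.01],[-0.01,-0.03,0],[-0.03,-0.02,0],[-0.03,-0.005,0],[-0.03,0,0],[-0.025,0,0],[0,0,0]],"turn":[0,0,0,0,0,0,0,0,0]}'
python3 - <<'E'
from h import *
tip()
save('scene','s10.png')
for c in('scene','top'):
  read_camera(c)
  for d in pinpoint(c,'plate')[:4]: print(c,d['score'],c2w(c,d['at']).round(4))
  for d in pinpoint(c,'cradle_target')[:4]: print(c,'tgt',d['score'],c2w(c,d['at']).round(4))
E
```

```text
time_s: 15.68
tool_pos: [0.4487, -0.3356, 0.1491]
tool_rot: [-137.3, 88.8, 135.3]
force: [1.3, -0.7, -1.4]
grip_width: 0.0172
t 15.675 grip [ 0.449  -0.3359  0.1678] bx [-0.046  0.999  0.015] bz [ 0.014 -0.014  1.   ] tip world [ 0.441  -0.166   0.1629] rel x,y,z mm [-136.9 -125.6  117.9] F [ 1.33 -0.75 -1.37]
scene 0.88 [ 0.4055 -0.1264  0.0035]
scene 0.74 [0.5746 0.0142 0.0696]
scene 0.57 [0.4021 0.053  0.002 ]
scene tgt 0.93 [0.3522 0.3335 0.0667]
top 0.73 [ 0.4025 -0.1219  0.0022]
top 0.62 [0.404  0.0517 0.0007]
top 0.59 [0.5709 0.0126 0.0676]
```

View pics/s10.png

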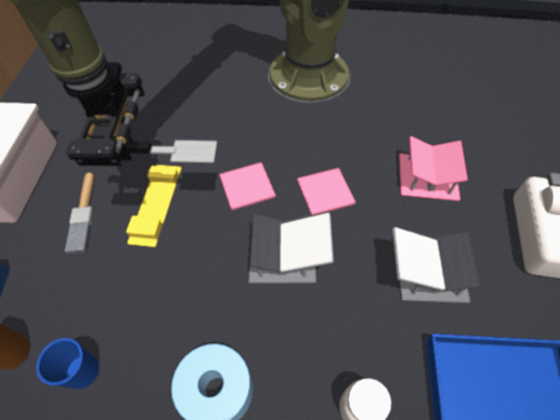

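```bash
python3 -m pendant '{"xyz":[[0,0.004,0],[0,0.004,0],[0,0.004,0],[0,0.003,0],[0,0.003,0],[0,0,0],[0,0,0],[0,0,0],[0,0,0],[0,0,0]],"turn":[-0.165,-0.165,-0.165,-0.165,-0.165,-0.165,-0.165,-0.165,-0.165,-0.165]}'
python3 -m pendant '{"xyz":[[0,0,0],[0,0,0]],"turn":[0,0]}'
python3 -c "
from h import *
tip()"
```

```text
time_s: 17.27
tool_pos: [0.4571, -0.3095, 0.146]
tool_rot: [-137.8, 88.5, 38.2]
force: [-0.5, -0.0, -1.5]
grip_width: 0.0174
time_s: 17.52
tool_pos: [0.4578, -0.3086, 0.1457]
tool_rot: [-135.7, 88.5, 40.6]
force: [-0.7, 0.4, -1.5]
grip_width: 0.0177
t 17.525 grip [ 0.4574 -0.3089  0.1644] bx [ 0.998 -0.064  0.018] bz [-0.019 -0.017  1.   ] tip world [ 0.6272 -0.3197  0.16  ] rel x,y,z mm [  39.5 -290.5  115. ] F [-0.71  0.43 -1.52]
```

```bash
python3 -m pendant '{"xyz":[[-0.003,-0.0045,-0.02],[-0.003,-0.0045,-0.025],[0,0,-0.025],[0,0,-0.02],[0,0,0],[0,0,0]],"turn":[0.026,0,0,0,0,0]}'
python3 -c "
from h import *
tip(); save('scene','s11.png',(60,120,260,270),4)"
```

```text
time_s: 18.27
tool_pos: [0.4534, -0.318, 0.0546]
tool_rot: [-140.7, 88.5, 37.9]
force: [-0.3, 0.6, -1.4]
grip_width: 0.0178
t 18.275 grip [ 0.453  -0.3183  0.0733] bx [ 1.    -0.024  0.021] bz [-0.021 -0.016  1.   ] tip world [ 0.6231 -0.3222  0.0693] rel x,y,z mm [  35.3 -292.7   24.3] F [-0.3   0.61 -1.45]
```

View pics/s11.png

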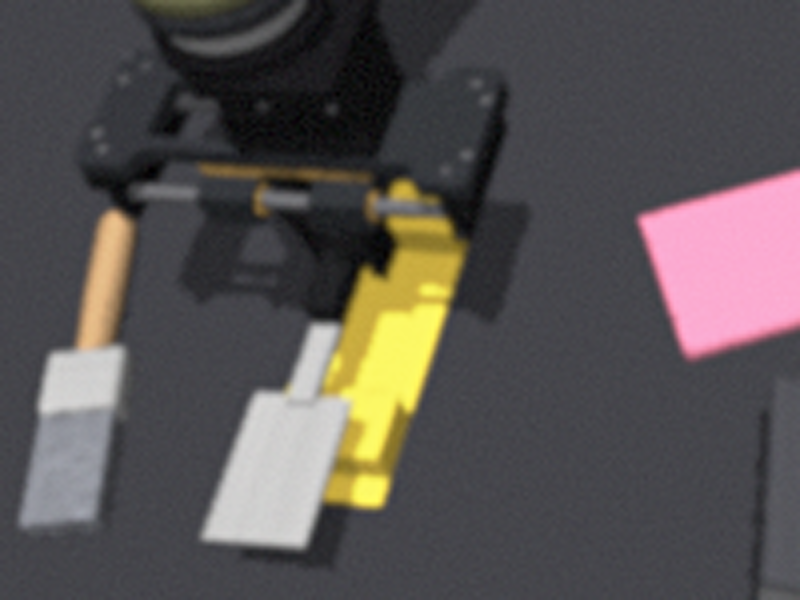

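```bash
python3 -m pendant '{"xyz":[[-0.001,0,-0.015],[0,0,-0.012],[0,0,-0.006],[0,0,0],[0,0,0]],"turn":[0,0,0,0,0]}'

```

```text
time_s: 18.95
tool_pos: [0.4529, -0.3185, 0.0206]
tool_rot: [-144.9, 88.4, 33.8]
force: [-0.0, -0.3, -1.4]
grip_width: 0.0176
```

```bash
python3 -m pendant '{"xyz":[[0,0,-0.0025],[0,0,-0.0015],[0,0,0],[0,0,0]],"turn":[0,0,0,0]}'

```

```text
time_s: 19.45
tool_pos: [0.4536, -0.3189, 0.0172]
tool_rot: [-148.3, 88.4, 30.4]
force: [-0.3, 0.4, -1.1]
grip_width: 0.0175
```

```bash
python3 -m pendant '{"xyz":[[-0.0005,0.0005,-0.001],[0,0,0]],"turn":[0,0]}'; python3 -m pendant '{"xyz":[[0,0,0],[0,0,0],[0,0,0],[0,0,0],[0,0,0],[0,0,0],[0,0,0],[0,0,0],[0,0,0],[0,0,0]],"turn":[0,0,0,0,0,0,0,0,0,0]}' 1

```

```text
time_s: 19.7
tool_pos: [0.4536, -0.3189, 0.0168]
tool_rot: [-151.4, 88.4, 27.2]
force: [-0.3, 0.0, -0.9]
grip_width: 0.0176
time_s: 20.95
tool_pos: [0.4541, -0.319, 0.0171]
tool_rot: [-152.8, 88.4, 25.9]
force: [-0.3, 0.3, 0.8]
grip_width: 0.0866
```

```bash
python3 -m pendant '{"xyz":[[0,0,0.015],[0,0,0.03],[0,0,0.04],[0,0,0.04],[0,0,0.04],[-0.03,-0.03,0.02],[-0.03,-0.03,0],[-0.03,-0.03,0],[0,0,0],[0,0,0]],"turn":[0,0,0,0,0,0,0,0,0,0]}'
python3 - <<'E'
from h import *
save('scene','s12.png')
for c in('scene','top'):
  read_camera(c)
  for n in ('spatula_grip','plate','other_plate'):
    for d in pinpoint(c,n)[:3]: print(c,n,round(d['score'],2),c2w(c,d['at']).round(4))
a=cv2.resize(read_camera('scene')[120:270,80:340,::-1],None,fx=3,fy=3,interpolation=cv2.INTER_CUBIC); cv2.imwrite('pics/s13.png',a)
save('top','t13.png',(260,120,460,270),4)
E
```

```text
time_s: 22.2
tool_pos: [0.3631, -0.4101, 0.22]
tool_rot: [-172.2, 88.0, 6.8]
force: [0.6, 0.5, 0.9]
grip_width: 0.0872
scene spatula_grip 0.86 [ 0.4549 -0.3198  0.0347]
scene plate 0.73 [ 0.4014 -0.1252  0.0084]
scene plate 0.72 [0.4036 0.0518 0.003 ]
scene plate 0.68 [0.5758 0.013  0.0701]
scene other_plate 0.92 [0.59   0.2227 0.0676]
top spatula_grip 0.89 [ 0.4526 -0.3204  0.0332]
top plate 0.83 [0.403  0.0535 0.0042]
top plate 0.75 [0.5717 0.0145 0.0661]
top plate 0.68 [ 0.4006 -0.1265  0.0039]
top other_plate 0.62 [0.597  0.2201 0.072 ]
```

View pics/s13.png

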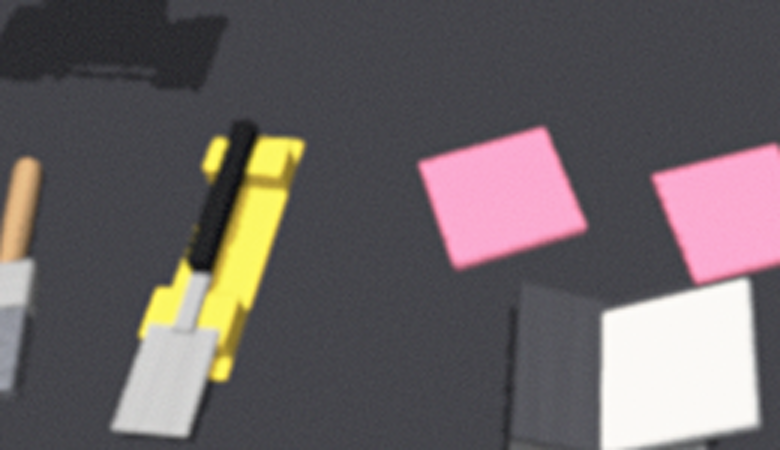

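View pics/t13.png

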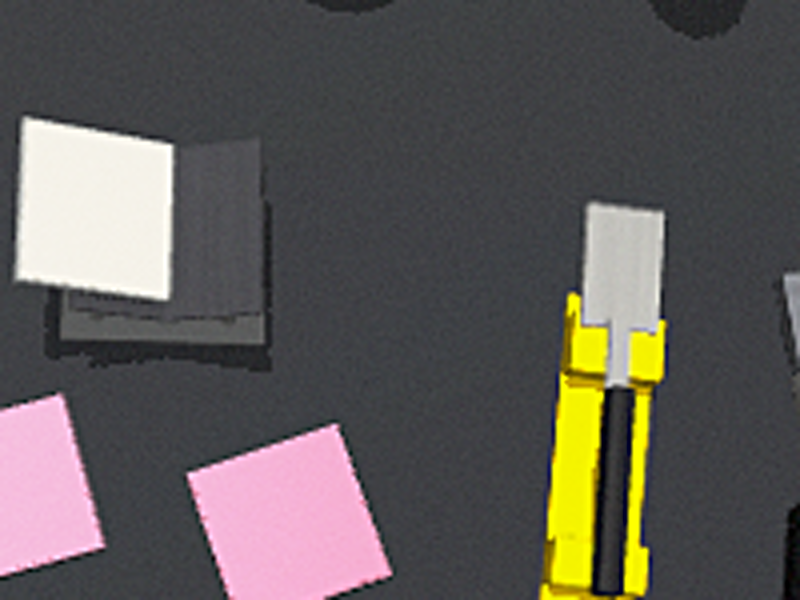

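The spatula lies on both yellow blocks (scene ~150,190). The plate lies white face up on the +y leaf (scene ~305,242), with its edge in the valley. The gripper is clear, so I'm handing in.

```bash
python3 -c "
from cell import sign_off; print(sign_off())"
```

```text
the job is handed in; nothing more can be done
None
```

I flipped the blue-up plate with the spatula. It now lies white face up on the +y leaf of its own cradle. I then laid the spatula back on its yellow rest, let go and handed the job in. The clock read about 22 s of the 48 s allowed, and no verdict is reported.

Last checks from both cameras:
- **Plate:** its centre is at about (0.574, 0.014, 0.068), 6–8 mm from the measured target; the limit is 20 mm. It looks flat on the leaf, with its edge in the valley.
- **Spatula:** its grip point is at about (0.454, -0.320, 0.034), 3–4 mm from where it lay at the start. In the pictures it lies on both blocks of the rest and looks level. I let go with it turned about 1–2 degrees from its starting direction.
- **Other plate:** its readings before and after agree within the detector's noise of a few mm, so I don't think it moved.
- **Robot:** the arm was well clear, with the tool about 0.2 m above the counter, and none of the pictures showed the fingers or the arm near a plate.

No check failed. Two small disagreements remained:
- The tool leaned about 1.5–2 degrees from vertical throughout. The spatula was level on the rest when I gripped it, so I corrected for the lean when lifting the plate.
- The two cameras' readings of the plate's x position differ by about 4 mm.

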